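Load a road stud into the screwdriving nest

TASK

Make the closed road stud ready for screwdriving in the vee nest: push the nest's gate arm open with a fingertip, slide the closed stud (the one with its lens on that stands next to the single open housing, nearer to you than the rows of studs) along the bench into the nest until it sits home against both faces of the vee, then push the gate arm shut until its pad bears on the stud. Only push with closed or spread fingers from outside: do not lift or tip the stud, do not put the gate arm or its post between the fingers, and leave the open housing, the power driver and the small tray where they are.

Things in the scene. Friction and masses are not known exactly. Their poses are not given: they have to be found in the camera images.
- stud: Closed road stud to slide: grey fluted round housing 128 mm across, 36 mm high, under a clear lens 120 mm across, top 47 mm above the bench. 0.3 to 0.55 kg, loose. It stands at the robot's right beside the single open housing, nearer than the rows of studs, over 0.25 m outside the nest on the side where the vee opens. Origin: centre of its underside; its turn about z does not matter.
- open_housing: Bystander: open empty housing (a grey fluted cup without lens), 128 mm across, 36 mm high, loose on the bench; it and the stud may stand in either of two places. Origin: centre of its underside.
- nest: Bare steel vee nest screwed to the bench; place and turn vary. Origin: on the bench, where the stud's centre is when home. +x points into the vee (the way the stud is pushed home), z up. The 2 black upright faces, 60 mm long, 28 mm high, stand 64 mm from the origin at 45 degrees left and right of +x; the mouth toward -x is 130 mm wide. The stud slides on the bench: no floor plate in its way.
- gate (a joint): Swing of the steel gate arm about its upright hinge, rad. 0: shut across the vee's mouth; grows as it swings outward (counter-clockwise from above) to a stop at 1.85; past 1.2 the way in is clear. Starts at 0 to 0.45, in the way. Stiff: stays where left, about 3.5 N at the post moves it. With the stud home, its pad meets the stud at about 0.03.
- gate_hinge (a point): On the hinge axis of the gate arm, 34 mm above the bench, at x = -46, y = -91 mm in the nest's frame. x runs along the arm to the post, z up. Below it a foot of the nest, 10 mm high, lies along the nest's -y side, from y = -80 to -114 mm and x = -73 to 73 mm.
- gate_post (a point): Top centre of the black post (16 mm across) on the gate arm's outer end, 104 mm from the hinge axis, 59 mm above the bench. x: along the arm, away from the hinge; -y: side facing the vee; +y: outer side. The arm is 14 mm thick (y), 14 to 34 mm above the bench, and ends 8 mm past the post; a 5 mm pad stands on its -y side, 48 to 92 mm from the hinge.
- driver: Bystander: power screwdriver, 38 x 260 x 40 mm, lying on the bench at the robot's left, nearer than the nest. Origin: centre of its underside, long along its y.
- tray: Bystander: small black tray of brass inserts, 62 x 90 x 22 mm, on the bench beyond the nest, behind its vee. Origin: centre of its underside.
Things that resemble listed ones, but are neither listed nor needed, are in the scene too. Leave any green look-alike of the stud alone.

How it is judged:
On the way, in this order (a step that is already met when the one before it is completed fails the run):
1. the gate arm is swung open, clear of the mouth (value of joint gate above 1.1 rad), for 0.1 s.
2. the stud is home in the vee (within 6 mm) while the gate is still open (horizontal distance between stud and nest below 0.006 m and value of joint gate above 0.3 rad), for 0.1 s.
At the end, for the whole second after the job is handed in: The closed stud lies flat on the bench, at rest, its centre within 4 mm of its seat against both vee faces; the gate arm is shut on it (joint below 0.075 rad, its pad within about 3 mm of bearing); the open housing, driver and tray are within 15 mm of where they stood (horizontal distance between stud and nest below 0.004 m and height (world z) of stud below 0.004 m and angle between stud's own z axis and vertical below 0.05 rad and linear speed of stud below 0.01 m/s and value of joint gate below 0.075 rad and distance of each of open_housing, driver, tray from where it was at the start of the episode below 0.015 m); the robot touches nothing.
It fails at once if the stud is lifted or tipped (height (world z) of stud above 0.01 m or angle between stud's own z axis and vertical above 0.15 rad).
It fails at once if the gate's post or arm is taken between the fingers ((horizontal distance between the grasp point and gate_post below 0.007 m and z of the grasp point in the frame of gate_post below 0.004 m) or (x of the grasp point in the frame of gate_post between -0.088 and 0.006 m and y of the grasp point in the frame of gate_post between -0.006 and 0.006 m and z of the grasp point in the frame of gate_post below -0.012 m)).
It fails at once if the open housing, the driver or the tray is moved (distance of any of open_housing, driver, tray from where it was at the start of the episode above 0.02 m).
It also fails if it takes over 72 s, if anything falls off the work surface, if the arm or the gripper's body presses on something with over 40 N, if the wrist force passes 120 N, or if a joint passes its speed limit or range.

ROBOT

A 7-joint arm with a two-finger parallel gripper is mounted at the origin on a cart in front of the work surface, level with it; the furniture and walls round the work are solid. World frame = base frame: x ahead of the robot, y to its left, z up, the work surface at z = 0. Lengths are in m, angles in rad, forces in N, time in s.
With the tool pointing down it reaches from about 0.4 to 0.85 m from the base axis. Payload 6.9 kg.
Tool frame: the origin (TCP) lies between the finger pads; the fingertips stand 11 mm ahead of it and the grasp point (between the pads) lies 8 mm behind it (robot.tcp_to_tips is the distance from the TCP to the fingertips, in m); z points along the fingers, y is the line along which they close (so a half turn about z gives the same grasp; the last joint's range is limited). The gripper opens to 85 mm and grips with 20 to 120 N. Pads are 22 mm wide; open, the fingers measure 114 mm over their backs; the gripper's body (76 mm by 85 mm) begins 54 mm behind the grasp point. The pads swing forward as they close: fully open they stand 13 mm farther back than shut.
Start: joints at [-1.089, 0.507, -0.238, 1.5, 0.126, 1.149, -0.155], TCP at [0.229, 0.581, 0.242] pointing down, gripper open.
Joint ranges: [-3.08, 3.08], [-0.24, 2.05], [-1.43, 1.35], [0, 2.5], [-1.52, 4.66], [0.17, 1.96], [-2.89, 2.89]. Speed limits (rad/s): [2.39, 2.39, 3.14, 3.14, 3.14, 3.14, 3.14].

INTERFACE

Orientations are given as a unit quaternion [x, y, z, w].
In Python, from bench import robot gives the robot as it stands.
- The arm moves only by the tool carry_out, never from a script. Its argument "plan" is a list of rows, each a list of 3 entries, a list of its own where there are three numbers: the turn, a rotation vector about the world's x, y, z normalised to -1 to 1, where 1 is 0.1 rad, then the shift along the world's x, y, z normalised to -1 to 1, where 1 is 25 mm, then the opening, from 0 (shut) to 1 (fully open). A call has 1 to 10 rows; each row shifts and turns the commanded pose from where the row before left it; what a row does not reach is not made up. A row lasts 1/8 s, in which the tool goes at most 62.5 mm and 10.7 degrees, less where a joint would pass 70% of its speed; a pose out of reach is approached as far as the arm can. A call with a number of a shift or a turn outside -1 to 1 is refused whole. A call with a gripper value outside its range is refused whole. The fingers move at their own pace and stop on an object; "squeeze" is the grip in N (left out, the last holds). Time passes only in rows, so rows that do not move let the fingers close. It gives the time, the measured TCP pose, the force, the opening and the grip force at its end, in the units of the state.
- robot.read_state(): the state, without advancing time (a new reading comes with each control period).
- robot.snapshot(name): name is "side" or "top"; returns a dict with "pixels" (420x560x3 uint8, red, green, blue), "fx", "fy", "cx", "cy" (pixels), "D" ([k1, k2, p1, p2, k3] as OpenCV has them; the pictures are not rectified), "extrinsics" (4x4, takes a point from camera to world coordinates). Camera axes: x right, y down, z forward; pixel columns grow to the right and rows downward; lengths in m; the calibration is good to about 2 mm. A picture is of the moment at which its call begins. There is no depth.
- robot.hand_in(): hands the job in; it is judged then, once.
The state is a dict: "t": time; "joint_positions": joint angles; "qvel": joint speeds; "joint_efforts": joint torques, N m; "tcp_pos": TCP position; "tool_rot": TCP orientation; "contact_force": force on the tool from outside, world axes, zero at the start; "ft_torque": the same for the moment, N m; "finger_gap": opening from 0.0 (shut) to 1.0 (fully open); "grasp_force": force on a finger pad.
Only numpy, scipy, OpenCV 4.12 (cv2) and the standard library are available. Lean on these libraries where they do the work, as an engineer would, in place of code of your own. Each camera call takes 0.05 s, during which the arm holds its last target. There are 200 camera calls.

## Working session

There is one attempt and no reset: what is moved stays moved. The work goes in short steps, Python scripts to look and compute and a tool call to move; the robot and the scene stay as the last step left them, time stands still between calls to the robot, and variables do not carry over. Pictures are saved under pics/ and viewed, at most 10 in all, crops included, and the job is handed in when it is done.

Besides the shell and the picture viewer there is one more tool, called after "Request:" as name(argument=value, ...) on one line, values as JSON. carry_out: Moves the arm, as the interface text tells. Its arguments: {"type":"object","properties":{"plan":{"type":"array"},"squeeze":{"type":"number"}},"required":["plan"]}

```bash
mkdir -p pics
cat > h.py <<'E'
import numpy as np,cv2
from bench import robot
def snap(n,f=None):
    s=robot.snapshot(n)
    if f: cv2.imwrite('pics/'+f,cv2.cvtColor(s['pixels'],cv2.COLOR_RGB2BGR))
    return s
def K(s): return np.array([[s['fx'],0,s['cx']],[0,s['fy'],s['cy']],[0,0,1.]])
def ray(s,uv,z):
    uv=np.array(uv,float).reshape(-1,1,2)
    p=cv2.undistortPoints(uv,K(s),np.array(s['D'],float)).reshape(-1,2)
    E=np.array(s['extrinsics']);d=np.c_[p,np.ones(len(p))]@E[:3,:3].T;o=E[:3,3]
    return o+d*((z-o[2])/d[:,2])[:,None]
def proj(s,P):
    E=np.linalg.inv(np.array(s['extrinsics']))
    return cv2.projectPoints(np.array(P,float).reshape(-1,3),cv2.Rodrigues(E[:3,:3])[0],E[:3,3],K(s),np.array(s['D'],float))[0].reshape(-1,2)
E
python3 - <<'E'
from h import *
for n in('top','side'):
    s=snap(n,n+'0.png');print(n,np.round(s['extrinsics'],3).tolist(),s['fx'])
print(robot.read_state())
E
```

```text
top [[-0.012, -0.992, 0.124, 0.383], [-1.0, 0.011, -0.008, 0.094], [0.007, -0.124, -0.992, 1.158], [0.0, 0.0, 0.0, 1.0]] 472.9643395416038
side [[-0.999, -0.028, 0.043, 0.494], [-0.051, 0.49, -0.87, 0.883], [0.004, -0.871, -0.49, 0.512], [0.0, 0.0, 0.0, 1.0]] 407.7077479054479
{'t': 0.1, 'joint_positions': array([-1.08949217,  0.50826302, -0.23750306,  1.50105256,  0.12567259,
        1.14886871, -0.15478524]), 'qvel': array([ 0.00202229, -0.00179345, -0.00037325, -0.00185452,  0.0008671 ,
       -0.00130928,  0.00010998]), 'joint_efforts': array([-5.57832376e-03, -6.21842623e+01, -2.19492875e+00, -2.50206113e+01,
        1.24798680e-02,  7.82119489e-03, -4.58652337e-06]), 'tcp_pos': array([0.22930188, 0.58095115, 0.24150304]), 'tool_rot': array([ 1.86801871e-01,  9.82397279e-01, -7.91453341e-04, -1.43176739e-04]), 'contact_force': array([0.37879551, 0.0624622 , 0.1514661 ]), 'ft_torque': array([ 0.03422947, -0.00642119,  0.00515797]), 'grasp_force': 0.0, 'finger_gap': 0.9993945353593287}
```

View pics/top0.png

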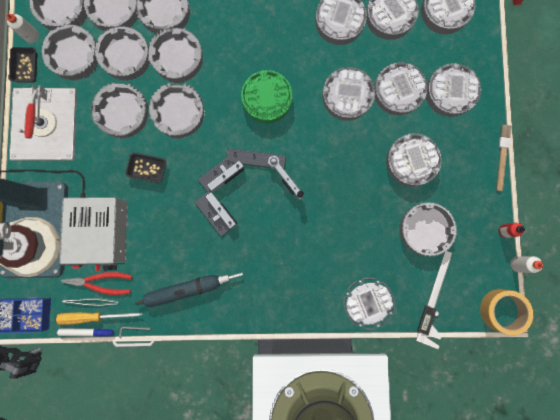

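View pics/side0.png

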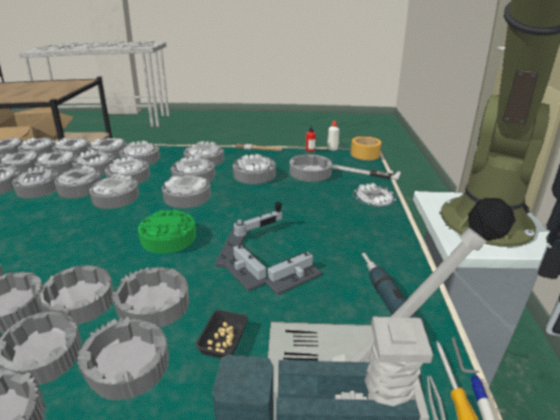

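The single open housing is at top (429,229) and side (310,167). These could be taken for the closed stud:
- Top (415,160): full housing with lens, right beside the open housing and nearer than the rows.
- Top (369,303): flat, a loose insert or lens without a housing in the side view (375,194).
- Row studs at (349,92), (401,87) and (455,90).
- The green one at (267,96).

I choose (415,160). The nest is around (225,190), opening to the right. The hinge is at (273,160) and the post at (300,195). Next is one close crop to check.

Run:
```python
from h import *
a=cv2.imread('pics/top0.png')
c1=cv2.resize(a[140:250,185:315],None,fx=4.5,fy=4.5,interpolation=cv2.INTER_CUBIC)[:495]
c2=cv2.resize(a[125:260,380:465],(312,495),interpolation=cv2.INTER_CUBIC)
im=np.hstack([c1,c2]);print(im.shape)
im=cv2.resize(im,(800,int(im.shape[0]*800/im.shape[1])));print(im.shape);cv2.imwrite('pics/c1.png',im)
s=snap('top')
hsv=cv2.cvtColor(s['pixels'],cv2.COLOR_RGB2HSV)
m=((hsv[...,1]<70)&(hsv[...,2]>60)).astype(np.uint8)
n,l,st,ce=cv2.connectedComponentsWithStats(m)
for i in range(1,n):
    if st[i,4]>100: print(st[i],ce[i].round(1))
for n,uv,z in [('stud',(415,160),.036),('open',(429,229),.036),('hinge',(273,160),.034),('post',(300,195),.059),('tray',(147,167),.02),('drv',(190,290),.03),('green',(267,96),.03)]: print(n,ray(s,uv,z).round(3))
```

```text
(495, 897, 3)
(441, 800, 3)
[   0    0   39  181 2621] [10.9 69.7]
[   29     0   174    83 11288] [118.   38.2]
[ 315    0  104   45 3686] [364.3  18.6]
[ 421    0   55   34 1523] [446.8  14.4]
[ 499    0   25  227 1593] [507.9 114.6]
[ 322   62  159   59 6758] [400.8  90.5]
[  90   83  115   56 4905] [147.4 109.9]
[   9   85   68   76 4471] [ 43.6 124.2]
[ 386  133   56   54 2320] [413.4 159.9]
[ 195  149  109   87 2666] [235.  183.3]
[125 158  40  25 401] [146.1 171.9]
[   0  182  128   97 8428] [ 65.  233.2]
[    0   202   540   218 18498] [320.4 346.9]
[499 225  45  71 849] [521.4 259.9]
[159 273  85  31 706] [199.2 286.8]
[ 61 277  25   9 145] [ 74.  281.1]
[ 343  278   52   52 1877] [369.  303.4]
[ 62 298  56   8 217] [ 90.3 301.7]
[  0 301  13  28 286] [  5.6 314.1]
[ 18 300  24  14 187] [ 29.5 305.6]
[ 98 313  44   9 160] [119.4 315.2]
[ 17 315  25  15 151] [ 30.5 321.5]
[538 314  22  43 486] [550.5 336.2]
[  0 361  20  21 219] [ 10.6 369. ]
[431 369  23  14 122] [441.9 374.9]
stud [[ 0.61  -0.238  0.036]]
open [[ 0.443 -0.263  0.036]]
hinge [[0.614 0.104 0.034]]
post [[0.525 0.042 0.059]]
tray [[0.603 0.411 0.02 ]]
drv [[0.308 0.301 0.03 ]]
green [[0.776 0.118 0.03 ]]
```

View pics/c1.png

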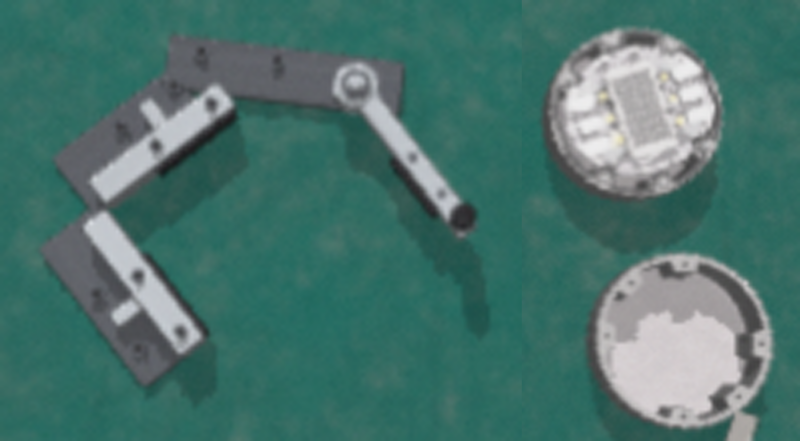

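Run:
```python
from h import *
s=snap('top');k=585*800/897/130
f=lambda *p:[(x/k+185-.5+.5/k,y/k+140-.5+.5/k) for x,y in p]
foot=ray(s,f((172,37),(404,63)),.01)[:,:2]
u=ray(s,f((112,204),(236,104)),.028)[:,:2]
l=ray(s,f((104,210),(206,338)),.028)[:,:2]
h=ray(s,f((355,88)),.04)[0,:2]; p=ray(s,f((463,216)),.059)[0,:2]
d=foot[0]-foot[1];print('foot len',np.linalg.norm(d),'yaw',np.degrees(np.arctan2(d[1],d[0])))
for n,a in(('u',u),('l',l)):
    e=a[0]-a[1];print(n,np.linalg.norm(e),np.degrees(np.arctan2(e[1],e[0])))
print('arm',np.linalg.norm(p-h),np.degrees(np.arctan2(*(p-h)[::-1])),'h',h,'p',p)
yaw=np.arctan2(d[1],d[0]);c,sn=np.cos(yaw),np.sin(yaw);R=np.array([[c,-sn],[sn,c]])
print('org hinge',h-R@[-.046,-.091],'org foot',foot.mean(0)-R@[0,-.114])
# bars: lines 64 from origin at +-45
A=[];b=[]
for a,ang in((u,-45),(l,45)):
    n=R@[np.cos(np.radians(ang)),np.sin(np.radians(ang))];A.append(n);b.append(n@a.mean(0)-.064)
print('org bars(approx)',np.linalg.solve(A,b))
# stud: circle of the lens/housing
im=s['pixels'];hsv=cv2.cvtColor(im,cv2.COLOR_RGB2HSV)
m=(~((hsv[...,0]>75)&(hsv[...,0]<100)&(hsv[...,1]>90))).astype(np.uint8)
print(hsv[145,480],hsv[200,350])
for (x0,y0,x1,y1) in[(383,128,446,192),(398,200,462,262)]:
    g=m[y0:y1,x0:x1]; cs,_=cv2.findContours(g,0,1); c_=max(cs,key=cv2.contourArea)
    (cx,cy),r=cv2.minEnclosingCircle(c_); (ex,ey)=cv2.fitEllipse(c_)[:2][0];print((cx+x0,cy+y0),r,(ex+x0,ey+y0),ray(s,[(ex+x0,ey+y0),(ex+x0+r,ey+y0)],.02))
```

```text
foot len 0.14390571187992157 yaw 82.91606384908864
u 0.09574637674772689 128.98285300632023
l 0.09872113558757795 38.22040814752439
arm 0.10201335672482671 -142.1917847461346 h [0.60917174 0.10427726] p [0.52857434 0.041741  ]
org hinge [0.52453925 0.16114854] org foot [0.52634494 0.15966525]
org bars(approx) [0.5283093  0.16605729]
[ 86 158 105] [ 85 143 107]
(413.57999992370605, 160.38000106811523) 27.94291114807129 (413.475435256958, 159.84557342529297) [[ 0.6135165  -0.23882301  0.02      ]
 [ 0.61264351 -0.30661153  0.02      ]]
(429.66704750061035, 234.03089141845703) 33.182865142822266 (428.81192207336426, 230.31439018249512) [[ 0.44112236 -0.26741597  0.02      ]
 [ 0.44039202 -0.34622049  0.02      ]]
```

Crop: right part confirms the lensed stud above the open cup. The left part shows the vee opening right, hinge at (273,161) and post at (300,194). The nest origin is about (0.526, 0.160) with a yaw of 83°. The shut arm lies at about 193° in world, so the gate is at about 0.43. The foot length (144 vs 146 mm) and arm length (102 vs 104 mm) agree with the sizes given. Going to the inner side of the post.

Request:
carry_out(plan=[[[0, 0, 0], [0.5, -1, 0], 0], [[0, 0, 0], [0.5, -1, 0], 0], [[0, 0, 0], [0.5, -1, 0], 0], [[0, 0, 0], [0.5, -1, 0], 0], [[0, 0, 0], [0.5, -1, 0], 0], [[0, 0, 0], [0.5, -1, 0], 0], [[0, 0, 0], [0.5, -1, 0], 0], [[0, 0, 0], [0.5, -1, 0], 0], [[0, 0, 0], [0.5, -1, 0], 0], [[0, 0, 0], [0.5, -1, 0], 0]])

```text
t: 1.45
tcp_pos: [0.3547, 0.3304, 0.2422]
tool_rot: [0.187, 0.982, -0.0, -0.0]
contact_force: [0.3, 0.2, -0.5]
finger_gap: -0.001
grasp_force: 0.0
```

Request:
carry_out(plan=[[[0, 0, 0], [0.5, -1, -0.3], 0], [[0, 0, 0], [0.5, -1, -0.3], 0], [[0, 0, 0], [0.5, -1, -0.3], 0], [[0, 0, 0], [0.5, -1, -0.3], 0], [[0, 0, 0], [0.5, -1, -0.3], 0], [[0, 0, 0], [0.5, -1, -0.3], 0], [[0, 0, 0], [0.5, -1, -0.3], 0], [[0, 0, 0], [0.5, -1, -0.3], 0], [[0, 0, 0], [0.5, -1, -0.3], 0], [[0, 0, 0], [0.5, -1, -0.3], 0]])

```text
t: 2.7
tcp_pos: [0.4797, 0.0806, 0.167]
tool_rot: [0.187, 0.982, 0.0, -0.0]
contact_force: [-0.5, 0.7, -0.8]
finger_gap: 0.002
grasp_force: 0.0
```

Request:
carry_out(plan=[[[0, 0, 0], [0.5, -1, -1], 0], [[0, 0, 0], [0, 0, -1], 0], [[0, 0, 0], [0, 0, -1], 0], [[0, 0, 0], [0, 0, 0], 0], [[0, 0, 0], [0, 0, 0], 0]])

```text
t: 3.32
tcp_pos: [0.4923, 0.0565, 0.0929]
tool_rot: [0.187, 0.982, 0.0, 0.0]
contact_force: [-0.1, -0.3, -0.2]
finger_gap: 0.002
grasp_force: 0.0
```

Request:
carry_out(plan=[[[0, 0, 0], [0, 0, -0.9], 0], [[0, 0, 0], [0, 0, -0.9], 0], [[0, 0, 0], [0.8, -0.4, 0], 0], [[0, 0, 0], [0.6, -0.63, 0], 0], [[0, 0, 0], [0.59, -0.42, 0], 0], [[0, 0, 0], [0.66, -0.3, 0], 0], [[0, 0, 0], [0.7, -0.19, 0], 0], [[0, 0, 0], [0.72, -0.06, 0], 0], [[0, 0, 0], [0.72, 0.06, 0], 0], [[0, 0, 0], [0.49, 0.12, 0], 0]])

```text
t: 4.58
tcp_pos: [0.6241, 0.01, 0.0479]
tool_rot: [0.187, 0.982, -0.0, -0.0]
contact_force: [-4.2, -1.2, 0.9]
finger_gap: -0.001
grasp_force: 1.7
```

Request:
carry_out(plan=[[[0, 0, 0], [0, 0, 0], 0], [[0, 0, 0], [-0.6, 0.2, 0], 0], [[0, 0, 0], [0, 0, 1], 0], [[0, 0, 0], [0, 0, 1], 0], [[0, 0, -1], [0, -1, 1], 0], [[0, 0, -1], [0, -1, 1], 0], [[0, 0, 0], [0, -1, 0], 0]])

```text
t: 5.45
tcp_pos: [0.6109, -0.0596, 0.1505]
tool_rot: [0.284, 0.959, 0.001, 0.003]
contact_force: [0.7, 0.0, 0.2]
finger_gap: -0.003
grasp_force: 0.0
```

Run:
```python
from h import *
s=snap('top','t1.png');st=robot.read_state();print(st['tcp_pos'],st['tool_rot'],st['joint_positions'])
```

```text
[ 0.60991328 -0.06457378  0.1494421 ] [ 0.28590283  0.9582538  -0.00101795  0.00286236] [ 0.08735908  0.5647725  -0.03792011  1.66618273  0.02998919  0.90608488
  1.02782994]
```

View pics/t1.png

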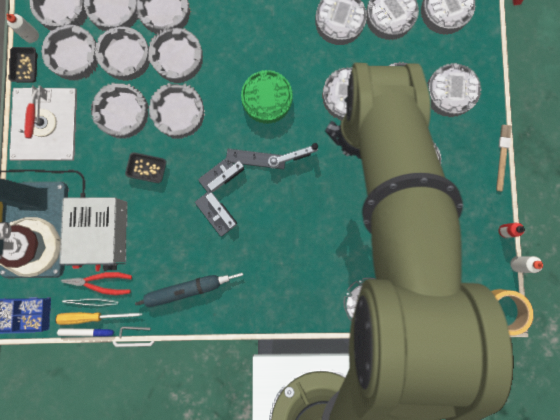

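Picture: the gate arm is now swung to (315,147), about 1.7 rad, with the bystanders unchanged. Next, go behind the stud, on its -y side.

Request:
carry_out(plan=[[[0, 0, -0.64], [0.13, -1, 0], 0.3], [[0, 0, -0.64], [0.13, -1, 0], 0.8], [[0, 0, -0.64], [0.13, -1, 0], 0.8], [[0, 0, -0.64], [0.13, -1, 0], 0.8], [[0, 0, -0.64], [0.13, -1, 0], 0.8], [[0, 0, -0.64], [0.13, -1, 0], 0.8], [[0, 0, -0.64], [0.13, -1, 0], 0.8], [[0, 0, -0.64], [0.13, -1, 0], 0.8], [[0, 0, -0.64], [0.13, -1, 0], 0.8], [[0, 0, -0.64], [0.13, -1, 0], 0.8]])

```text
t: 6.75
tcp_pos: [0.6416, -0.3107, 0.1473]
tool_rot: [0.573, 0.82, 0.0, 0.0]
contact_force: [0.1, -0.3, 0.2]
finger_gap: 0.798
grasp_force: 0.0
```

Request:
carry_out(plan=[[[0, 0, 0], [0, -0.3, 0], 0.8], [[0, 0, 0], [0, 0, 0], 0.8], [[0, 0, 0], [0, 0, 0], 0.8]])

```text
t: 7.12
tcp_pos: [0.6417, -0.3152, 0.1472]
tool_rot: [0.57, 0.821, 0.0, -0.0]
contact_force: [0.7, 0.7, -1.0]
finger_gap: 0.797
grasp_force: 0.0
```

Run:
```python
from h import *
s=snap('side','s1.png');st=robot.read_state();q=st['tool_rot'];print(st['tcp_pos'],2*np.degrees(np.arctan2(q[1],q[0])),st['joint_positions'])
print(proj(s,[[.6135,-.239,.036],st['tcp_pos'],[.6425,-.326,0],[.441,-.267,.036]]).round(0))
```

```text
[ 0.6417503  -0.31516463  0.14735954] 110.44526927726218 [ 0.35540752  0.72184257  0.12946005  1.35703245 -0.09851364  1.06921772
  0.85716213]
[[255. 164.]
 [247. 120.]
 [248. 163.]
 [312. 161.]]
```

View pics/s1.png

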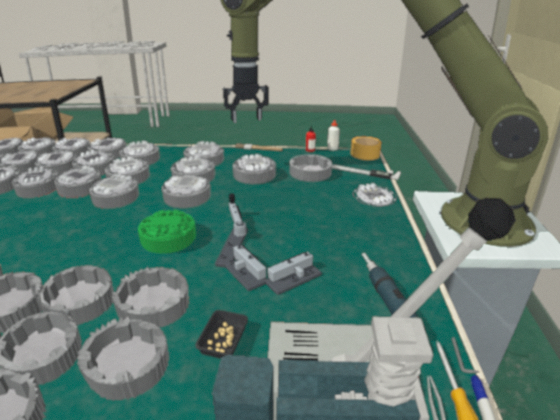

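Picture: the gripper (245,105) is raised behind the stud (254,168), with the open housing at (310,167) clear to the right. The stud projects as measured. Descending.

Request:
carry_out(plan=[[[0, 0, 0], [0.14, -0.38, -0.5], 0.8], [[0, 0, 0], [0, 0, -1], 0.8], [[0, 0, 0], [0, 0, -1], 0.8], [[0, 0, 0], [0, 0, -1], 0.8], [[0, 0, 0], [0, 0, -1], 0.8], [[0, 0, 0], [0, 0, -0.8], 0.8], [[0, 0, 0], [0, 0, 0], 0.8]])

```text
t: 8.05
tcp_pos: [0.6438, -0.3256, 0.0125]
tool_rot: [0.571, 0.821, -0.0, -0.002]
contact_force: [0.7, -0.0, -0.3]
finger_gap: 0.797
grasp_force: 0.0
```

Request:
carry_out(plan=[[[0, 0, 0], [-0.18, 0.5, 0], 0.8], [[0, 0, 0], [-0.18, 0.5, 0], 0.8], [[0, 0, 0], [-0.28, 0.45, 0], 0.8], [[0, 0, 0], [-0.28, 0.45, 0], 0.8], [[0, 0, 0], [-0.28, 0.45, 0], 0.8], [[0, 0, 0], [-0.28, 0.45, 0], 0.8], [[0, 0, 0], [-0.28, 0.45, 0], 0.8], [[0, 0, 0], [-0.28, 0.45, 0], 0.8], [[0, 0, 0], [-0.28, 0.45, 0], 0.8], [[0, 0, 0], [-0.28, 0.45, 0], 0.8]])

```text
t: 9.3
tcp_pos: [0.5803, -0.2115, 0.0156]
tool_rot: [0.571, 0.821, 0.0, 0.001]
contact_force: [3.1, -4.7, 4.7]
finger_gap: 0.796
grasp_force: 2.8
```

Run:
```python
from h import *
s=snap('side','s2.png');cv2.imwrite('pics/s2c.png',cv2.resize(cv2.imread('pics/s2.png')[110:310,130:430],(800,533)))
print(proj(s,[[.557,-.148,.036]]))
```

```text
[[271.60765753 176.72636025]]
```

View pics/s2c.png

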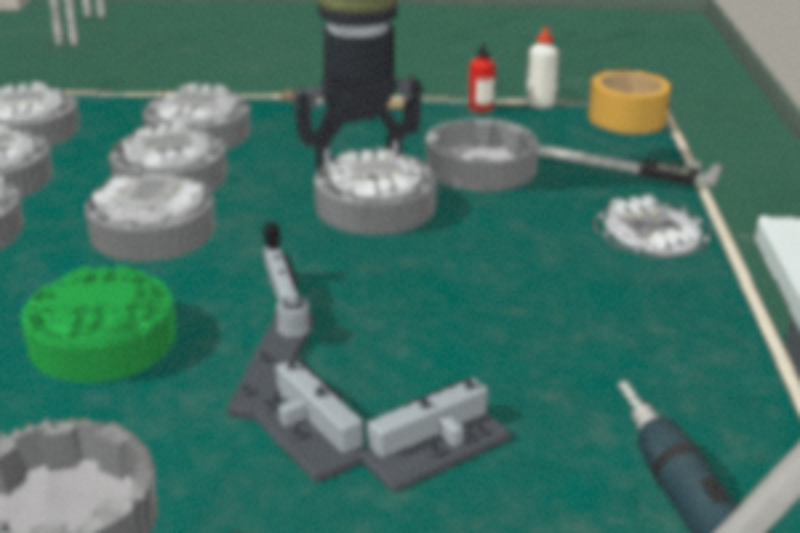

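Picture: the stud sits in the cradle at full-image (271,179), as predicted, and the open housing is untouched at about (310,167). Continuing to the nest axis and turning to the nest heading.

Request:
carry_out(plan=[[[0, 0, 0], [-0.28, 0.46, 0], 0.8], [[0, 0, 0], [-0.28, 0.46, 0], 0.8], [[0, 0, 0], [-0.28, 0.46, 0], 0.8], [[0, 0, 0], [-0.28, 0.46, 0], 0.8], [[0, 0, 0], [-0.28, 0.46, 0], 0.8], [[0, 0, 0], [-0.28, 0.46, 0], 0.8], [[0, 0, 0], [-0.28, 0.46, 0], 0.8], [[0, 0, 0], [-0.28, 0.46, 0], 0.8]])

```text
t: 10.35
tcp_pos: [0.524, -0.1192, 0.0151]
tool_rot: [0.571, 0.821, 0.0, 0.001]
contact_force: [2.6, -5.2, 3.7]
finger_gap: 0.795
grasp_force: 2.8
```

Request:
carry_out(plan=[[[0, 0, -0.79], [-0.2, 0.33, 0], 0.8], [[0, 0, -0.79], [-0.19, 0.34, 0], 0.8], [[0, 0, -0.79], [-0.17, 0.36, 0], 0.8], [[0, 0, -0.79], [-0.14, 0.38, 0], 0.8], [[0, 0, -0.79], [-0.12, 0.4, 0], 0.8], [[0, 0, -0.79], [-0.1, 0.42, 0], 0.8], [[0, 0, 0], [0.02, 0.15, 0], 0.8]])

```text
t: 11.22
tcp_pos: [0.4997, -0.0591, 0.0145]
tool_rot: [0.748, 0.664, -0.001, -0.001]
contact_force: [-1.2, -3.2, 2.1]
finger_gap: 0.799
grasp_force: 2.2
```

Run:
```python
from h import *
s=snap('side','s3.png');cv2.imwrite('pics/s3c.png',cv2.resize(cv2.imread('pics/s3.png')[130:310,180:450],(800,533)))
st=robot.read_state();q=st['tool_rot'];a=2*np.arctan2(q[1],q[0]);p=st['tcp_pos'];c=p[:2]+.065*np.array([np.cos(a),np.sin(a)]);print(p,np.degrees(a),c,st['contact_force'])
print(proj(s,[[*c,.036],[.526,.16,.036]]))
```

```text
[ 0.50002388 -0.05863761  0.01444157] 83.31047075473145 [0.50759568 0.00591987] [-2.23290381 -2.59729331  0.88718888]
[[287.99735988 203.58370528]
 [277.49106385 237.98747855]]
```

View pics/s3c.png

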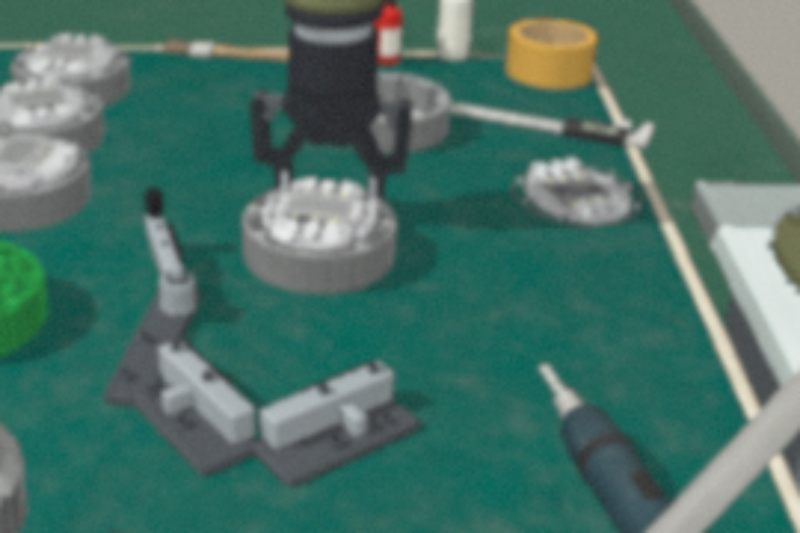

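Picture: the stud is on the nest axis at about full-image (288,203), as predicted, and the arm and post (155,200 in the crop) are clear. Pushing home.

Request:
carry_out(plan=[[[0, 0, 0], [0.06, 0.5, 0], 0.8], [[0, 0, 0], [0.06, 0.5, 0], 0.8], [[0, 0, 0], [0.06, 0.5, 0], 0.8], [[0, 0, 0], [0.06, 0.5, 0], 0.8], [[0, 0, 0], [0.06, 0.5, 0], 0.8], [[0, 0, 0], [0.06, 0.5, 0], 0.8], [[0, 0, 0], [0.06, 0.5, 0], 0.8], [[0, 0, 0], [0.06, 0.5, 0], 0.8], [[0, 0, 0], [0.06, 0.5, 0], 0.8], [[0, 0, 0], [0.06, 0.5, 0], 0.8]])

```text
t: 12.52
tcp_pos: [0.5164, 0.0662, 0.0148]
tool_rot: [0.748, 0.664, -0.0, -0.0]
contact_force: [-0.7, -2.3, -1.6]
finger_gap: 0.804
grasp_force: 1.1
```

Request:
carry_out(plan=[[[0, 0, 0], [0.03, 0.2, 0], 0.8], [[0, 0, 0], [0.03, 0.2, 0], 0.8], [[0, 0, 0], [0.03, 0.2, 0], 0.8], [[0, 0, 0], [0.03, 0.2, 0], 0.8], [[0, 0, 0], [0, 0, 0], 0.8]])

```text
t: 13.15
tcp_pos: [0.5196, 0.0861, 0.0148]
tool_rot: [0.748, 0.664, 0.0, -0.0]
contact_force: [-0.3, 0.6, -0.4]
finger_gap: 0.801
grasp_force: 0.0
```

Request:
carry_out(plan=[[[0, 0, 0], [0.02, 0.12, 0], 0.8], [[0, 0, 0], [0.02, 0.12, 0], 0.8], [[0, 0, 0], [0.02, 0.12, 0], 0.8]])

```text
t: 13.52
tcp_pos: [0.521, 0.0942, 0.0148]
tool_rot: [0.748, 0.664, -0.0, 0.0]
contact_force: [-0.3, -2.9, 0.0]
finger_gap: 0.798
grasp_force: 1.3
```

Request:
carry_out(plan=[[[0, 0, 0], [0.01, 0.06, 0], 0.8], [[0, 0, 0], [0.01, 0.06, 0], 0.8]])

```text
t: 13.78
tcp_pos: [0.5214, 0.0973, 0.0148]
tool_rot: [0.748, 0.664, -0.0, 0.0]
contact_force: [-0.0, -2.8, -0.5]
finger_gap: 0.806
grasp_force: 1.4
```

Run:
```python
from h import *
s=snap('side','s4.png');t=snap('top','t4.png')
a=cv2.resize(cv2.imread('pics/s4.png')[170:310,200:340],(400,400));b=cv2.resize(cv2.imread('pics/t4.png')[120:260,180:320],(400,400))
cv2.imwrite('pics/c4.png',np.hstack([a,b]))
print(proj(s,[.526,.16,.036]),proj(t,[.526,.16,.036]))
```

```text
[[277.49106385 237.98747855]] [[250.12392179 196.32368762]]
```

View pics/c4.png

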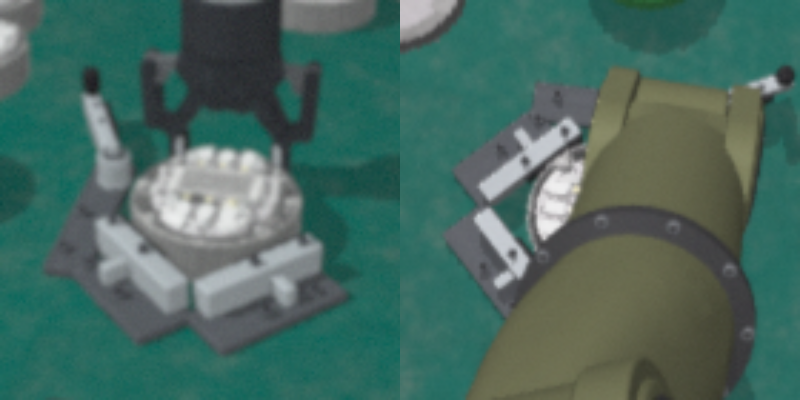

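Picture: the stud (side crop 218,205) is in the mouth, close to the left face but not seated (green gap, force still only sliding friction). Pushing on.

Request:
carry_out(plan=[[[0, 0, 0], [0.01, 0.08, 0], 0.8], [[0, 0, 0], [0.01, 0.08, 0], 0.8], [[0, 0, 0], [0.01, 0.08, 0], 0.8]])

```text
t: 14.25
tcp_pos: [0.5213, 0.0994, 0.0148]
tool_rot: [0.749, 0.662, -0.002, 0.001]
contact_force: [-4.4, -16.3, 4.7]
finger_gap: 0.799
grasp_force: 7.5
```

Request:
carry_out(plan=[[[0, 0, 0], [0.01, 0.06, 0], 0.8], [[0, 0, 0], [0.01, 0.06, 0], 0.8], [[0, 0, 0], [0, 0, 0], 0.8]])

```text
t: 14.62
tcp_pos: [0.521, 0.0998, 0.0147]
tool_rot: [0.75, 0.661, -0.003, 0.001]
contact_force: [-5.6, -19.4, 6.2]
finger_gap: 0.794
grasp_force: 10.0
```

The force rose from 3 to 19 N with no more travel, so the stud is against the vee. Backing off to check.

Request:
carry_out(plan=[[[0, 0, 0], [-0.06, -0.5, 0], 0.8], [[0, 0, 0], [-0.12, -1, 0], 0.8], [[0, 0, 0], [-0.12, -1, 0], 0.8], [[0, 0, 0], [0, -1, 1], 0.8], [[0, 0, 0], [0, -1, 1], 0], [[0, 0, 0], [0, -1, 1], 0], [[0, 0, 0], [0, -1, 1], 0], [[0, 0, 0], [0, -1, 1], 0], [[0, 0, 0], [0, -1, 1], 0], [[0, 0, 0], [0, -1, 0], 0]])

```text
t: 15.88
tcp_pos: [0.5168, -0.1313, 0.1669]
tool_rot: [0.747, 0.664, 0.002, 0.001]
contact_force: [0.0, 0.3, -0.8]
finger_gap: 0.001
grasp_force: 0.0
```

Run:
```python
from h import *
s=snap('side','s5.png');t=snap('top','t5.png')
a=cv2.resize(cv2.imread('pics/s5.png')[180:310,200:330],(400,400),interpolation=3);b=cv2.resize(cv2.imread('pics/t5.png')[130:260,190:320],(400,400),interpolation=3)
cv2.imwrite('pics/c5.png',np.hstack([a,b]));print(robot.read_state()['tcp_pos'])
```

```text
[ 0.51552303 -0.13346173  0.16558958]
```

View pics/c5.png

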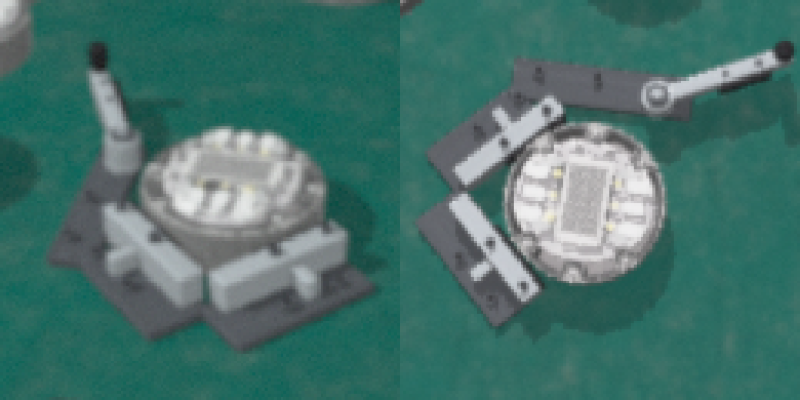

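Picture: the stud (top crop 584,202) touches both white bars, so it is seated. The post is at top (314.8,146.2) and the hinge at (273.2,161.2).

Run:
```python
from h import *
t=snap('top');h=np.array([.610,.104])
p=ray(t,(314.8,146.2),.059)[0,:2];h2=ray(t,(273.2,161.2),.04)[0,:2];th=np.arctan2(*(p-h2)[::-1])
print(p,h2,np.linalg.norm(p-h2),np.degrees(th)%360)
# closing path: tool centre on outer side, 19 mm off, in mm
for d in np.arange(290,194,-8).tolist()+[194.8]:
    a=np.radians(d);u=np.array([np.cos(a),np.sin(a)]);n=np.array([-u[1],u[0]])
    print(d,(1e3*(h2+.104*u+.019*n)).round(1))
```

```text
[0.64130607 0.0047115 ] [0.61002763 0.10397729] 0.1040770774225312 287.4895302691805
290 [663.5  12.7]
282 [650.2   6.2]
274 [636.2   1.6]
266 [621.7  -1.1]
258 [607.   -1.7]
250 [ 5.923e+02 -2.000e-01]
242 [578.    3.2]
234 [564.3   8.7]
226 [551.5  16. ]
218 [539.8  25. ]
210 [529.5  35.5]
202 [520.7  47.4]
194.8 [514.3  59. ]
```

Request:
carry_out(plan=[[[0, 0, 0], [0.94, 0.76, 0], 0], [[0, 0, 0], [0.94, 0.76, 0], 0], [[0, 0, 0], [0.94, 0.76, 0], 0], [[0, 0, 0], [0.94, 0.76, 0], 0], [[0, 0, 0], [0.94, 0.76, 0], 0], [[0, 0, 0], [0.94, 0.76, 0], 0], [[0, 0, 0], [1, 0.76, 0], 0], [[0, 0, 0], [0, 0, -1], 0], [[0, 0, 0], [0, 0, -1], 0], [[0, 0, 0], [0, 0, 0], 0]])

```text
t: 17.27
tcp_pos: [0.6795, 0.0044, 0.1121]
tool_rot: [0.747, 0.665, -0.001, -0.002]
contact_force: [-0.3, -0.3, -0.0]
finger_gap: -0.005
grasp_force: 0.0
```

Run:
```python
from h import *
st=robot.read_state();p=st['tcp_pos'];q=st['tool_rot'];y=2*np.degrees(np.arctan2(q[1],q[0]))+90;print(p,y)
h=np.array([.610,.104]);f=lambda d:np.array([np.cos(np.radians(d)),np.sin(np.radians(d))])
prev=p[:2]
for k in range(17):
    c=h+.104*f(287.5-5.8*k)-.0225*f(y-4.28*k);print(k,((c-prev)/.025).round(2),c.round(3));prev=c
```

```text
[0.67946048 0.00441205 0.11212666] 173.30006858345584
0 [-0.63 -0.09] [0.664 0.002]
1 [-0.42 -0.17] [ 0.653 -0.002]
2 [-0.43 -0.13] [ 0.642 -0.005]
3 [-0.44 -0.09] [ 0.631 -0.008]
4 [-0.45 -0.04] [ 0.62  -0.009]
5 [-0.45  0.  ] [ 0.609 -0.009]
6 [-0.44  0.05] [ 0.598 -0.007]
7 [-0.43  0.09] [ 0.587 -0.005]
8 [-0.42  0.13] [ 0.577 -0.002]
9 [-0.4   0.17] [0.567 0.003]
10 [-0.38  0.21] [0.557 0.008]
11 [-0.36  0.25] [0.548 0.014]
12 [-0.33  0.28] [0.54  0.021]
13 [-0.3   0.31] [0.532 0.029]
14 [-0.27  0.34] [0.526 0.037]
15 [-0.23  0.36] [0.52  0.046]
16 [-0.19  0.38] [0.515 0.056]
```

Request:
carry_out(plan=[[[0, 0, 0], [0, 0, -0.9], 0], [[0, 0, 0], [0, 0, -0.85], 0], [[0, 0, 0], [0, 0, -0.8], 0], [[0, 0, 0], [-0.63, -0.09, 0], 0], [[0, 0, -0.75], [-0.42, -0.17, 0], 0], [[0, 0, -0.75], [-0.43, -0.13, 0], 0], [[0, 0, -0.75], [-0.44, -0.09, 0], 0], [[0, 0, -0.75], [-0.45, -0.04, 0], 0], [[0, 0, -0.75], [-0.45, 0, 0], 0], [[0, 0, -0.75], [-0.44, 0.05, 0], 0]])

```text
t: 18.52
tcp_pos: [0.6011, -0.0106, 0.0517]
tool_rot: [0.878, 0.479, 0.001, 0.001]
contact_force: [4.1, -2.7, -2.0]
finger_gap: -0.001
grasp_force: 2.1
```

Request:
carry_out(plan=[[[0, 0, -0.75], [-0.43, 0.09, 0], 0], [[0, 0, -0.75], [-0.42, 0.13, 0], 0], [[0, 0, -0.75], [-0.4, 0.17, 0], 0], [[0, 0, -0.75], [-0.38, 0.21, 0], 0], [[0, 0, -0.75], [-0.36, 0.25, 0], 0], [[0, 0, -0.75], [-0.33, 0.28, 0], 0], [[0, 0, -0.75], [-0.3, 0.31, 0], 0], [[0, 0, -0.75], [-0.27, 0.34, 0], 0]])

```text
t: 19.52
tcp_pos: [0.5273, 0.0331, 0.0515]
tool_rot: [0.98, 0.198, 0.0, 0.001]
contact_force: [-0.2, -5.6, 0.1]
finger_gap: 0.002
grasp_force: 2.4
```

Request:
carry_out(plan=[[[0, 0, -0.75], [-0.12, 0.18, 0], 0], [[0, 0, -0.75], [-0.11, 0.18, 0], 0], [[0, 0, 0], [0, 0, 0], 0]])

```text
t: 19.9
tcp_pos: [0.5215, 0.0435, 0.0512]
tool_rot: [0.992, 0.126, -0.0, 0.0]
contact_force: [-1.3, -2.8, -0.1]
finger_gap: -0.001
grasp_force: 1.0
```

Request:
carry_out(plan=[[[0, 0, 0], [-0.08, 0.15, 0], 0], [[0, 0, 0], [-0.07, 0.15, 0], 0]])

```text
t: 20.15
tcp_pos: [0.5181, 0.0509, 0.0512]
tool_rot: [0.992, 0.126, 0.0, 0.0]
contact_force: [-0.8, -2.9, -0.2]
finger_gap: 0.0
grasp_force: 1.9
```

Request:
carry_out(plan=[[[0, 0, 0], [-0.03, 0.08, 0], 0], [[0, 0, 0], [-0.03, 0.08, 0], 0]])

```text
t: 20.4
tcp_pos: [0.5165, 0.0552, 0.0511]
tool_rot: [0.992, 0.126, 0.0, -0.0]
contact_force: [-0.5, -3.7, 1.9]
finger_gap: 0.002
grasp_force: 1.9
```

Request:
carry_out(plan=[[[0, 0, 0], [-0.02, 0.08, 0], 0], [[0, 0, 0], [-0.02, 0.08, 0], 0]])

```text
t: 20.65
tcp_pos: [0.5152, 0.0592, 0.051]
tool_rot: [0.992, 0.126, -0.0, -0.0]
contact_force: [-1.7, -4.3, 1.1]
finger_gap: -0.0
grasp_force: 1.8
```

Request:
carry_out(plan=[[[0, 0, 0], [-0.02, 0.07, 0], 0], [[0, 0, 0], [0, 0, 0], 0]])

```text
t: 20.9
tcp_pos: [0.5149, 0.0605, 0.051]
tool_rot: [0.992, 0.125, 0.0, 0.0]
contact_force: [-2.0, -4.5, 1.4]
finger_gap: -0.003
grasp_force: 2.4
```

Request:
carry_out(plan=[[[0, 0, 0], [-0.02, 0.08, 0], 0], [[0, 0, 0], [-0.02, 0.08, 0], 0], [[0, 0, 0], [0, 0, 0], 0]])

```text
t: 21.28
tcp_pos: [0.5144, 0.062, 0.0512]
tool_rot: [0.992, 0.124, 0.001, 0.002]
contact_force: [-0.9, -11.9, 0.4]
finger_gap: -0.001
grasp_force: 5.7
```

Request:
carry_out(plan=[[[0, 0, 0], [-0.02, 0.08, 0], 0], [[0, 0, 0], [0, 0, 0], 0]])

```text
t: 21.52
tcp_pos: [0.5143, 0.0622, 0.0512]
tool_rot: [0.992, 0.124, 0.001, 0.003]
contact_force: [0.7, -16.5, -2.1]
finger_gap: 0.001
grasp_force: 8.0
```

The gate bears on the stud: 16 N with no travel. One small firm step, then back off and check.

Request:
carry_out(plan=[[[0, 0, 0], [-0.02, 0.08, 0], 0], [[0, 0, 0], [0, 0, 0], 0]])

```text
t: 21.78
tcp_pos: [0.5142, 0.0625, 0.0513]
tool_rot: [0.992, 0.123, 0.001, 0.005]
contact_force: [1.8, -22.0, -2.9]
finger_gap: 0.002
grasp_force: 10.3
```

Request:
carry_out(plan=[[[0, 0, 0], [0.1, -0.4, 0], 0], [[0, 0, 0], [0.25, -1, 0], 0], [[0, 0, 0], [0.1, -1, 0.5], 0], [[0, 0, 0], [0, -1, 1], 0], [[0, 0, 0], [0, -1, 1], 0], [[0, 0, 0], [0, -1, 1], 0], [[0, 0, 0], [0, -1, 0], 0], [[0, 0, 0], [0, -1, 0], 0], [[0, 0, 0], [0, 0, 0], 0]])

```text
t: 22.9
tcp_pos: [0.5245, -0.1169, 0.1388]
tool_rot: [0.992, 0.125, 0.001, -0.0]
contact_force: [0.4, 0.9, 0.2]
finger_gap: -0.004
grasp_force: 0.0
```

Run:
```python
from h import *
t=snap('top','t6.png');s=snap('side','s6.png')
a=cv2.resize(cv2.imread('pics/s6.png')[180:310,200:330],(400,400),interpolation=3);b=cv2.resize(cv2.imread('pics/t6.png')[130:260,190:320],(400,400),interpolation=3)
cv2.imwrite('pics/c6.png',np.hstack([a,b]));st=robot.read_state();print(st['tcp_pos'],st['contact_force'])
g0=cv2.imread('pics/top0.png',0).astype(int);d=(abs(cv2.imread('pics/t6.png',0).astype(int)-g0)>40)
for n,(x0,y0,x1,y1) in dict(drv=(130,265,245,310),tray=(122,150,170,186),open=(398,200,462,262)).items(): print(n,d[y0:y1,x0:x1].mean().round(3))
```

```text
[ 0.52443097 -0.11467955  0.1382977 ] [ 0.16303789 -0.40430406  0.36188757]
drv 0.011
tray 0.0
open 0.216
```

View pics/c6.png

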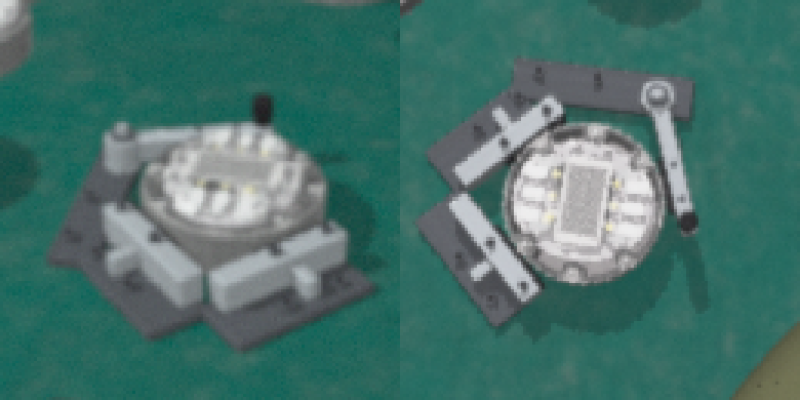

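Picture: the gate arm lies across the mouth (top crop: hinge 656,96; post 688,220) with its pad on the stud, which still touches both bars. The driver and tray are unchanged. The open housing is hidden by the arm from above, but it was never approached. Handing in.

```bash
python3 -c "
from bench import robot
print(robot.hand_in())"
```

```text
the job is handed in; nothing more can be done
None
```

I handed the job in at about 23 s. The stud is home against both vee faces and the gate is pushed shut until its pad bears on it (about 20 N with no further travel). The driver and tray did not move, and the open housing was hidden from above in the last top picture but the arm never came near it.

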